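# Store a bearing in the covered pot, out of the drilling chips

## Robot

A 7-joint arm with a two-finger parallel gripper is mounted at the origin on the work surface. World frame = base frame: x ahead of the robot, y to its left, z up, the work surface at z = 0. Lengths are in m, angles in rad, forces in N, time in s.
With the tool pointing down it reaches from about 0.425 to 0.875 m from the base axis. Payload 8.4 kg.
Tool frame: the origin (TCP) lies midway between the tips of the shut fingers; the grasp point (between the pads) lies 19 mm behind it; x points along the fingers, y is the direction in which the jaws open and shut, and the axes are right-handed (so a half turn about x gives the same grasp; the last joint's range is limited). The gripper opens to 87 mm and grips with 3 to 60 N. Pads are 19 mm wide; open, the fingers measure 117 mm over their backs; the gripper's body (75 mm by 190 mm) begins 51 mm behind the grasp point.
Start: joints at [1.015, 0.333, 0.04, 1.465, -0.013, 1.343, -0.059], TCP at [0.287, -0.583, 0.223] pointing down, gripper open.
Joint ranges: [-2.58, 2.58], [-0.38, 2.09], [-1.3, 1.39], [0.25, 2.4], [-1.5, 4.64], [0.08, 2.09], [-2.65, 2.65]. Speed limits (rad/s): [2.22, 2.22, 2.79, 2.79, 3.14, 3.14, 3.14].

## Interface

Orientations are given as a unit quaternion [w, x, y, z].
In Python, from station import manip, optics gives the robot as it stands.
- The arm moves only by the tool carry_out, never from a script. Its argument "targets" is a list that holds one entry, the list of rows, each a list of 4 numbers: the shift along the tool's x, y, z in cm, then the turn about the tool's x in rad. A call has 1 to 12 rows; each row is the pose to reach, as a shift and turn from the pose commanded when the call began, along the tool's axes at that moment; what a row does not reach only later rows make up. A row lasts 1/8 s, in which the tool goes at most 62.5 mm and 10.7 degrees, less where a joint would pass 70% of its speed; a pose out of reach is approached as far as the arm can. A call with a gripper value outside its range is refused whole. "hand" is the finger opening in cm, from 0 to 8.7, set as the call begins (left out, the last holds). The fingers move at their own pace and stop on an object; "squeeze" is the grip in N (left out, the last holds). Time passes only in rows, so rows that repeat a pose let the fingers close. It gives the time, the measured TCP pose, the force and the opening at its end, in the units of the state.
- manip.state(): the state, without advancing time (a new reading comes with each control period).
- optics.capture(name): name is "side" or "top" or "wrist"; returns a dict with "frame" (480x640x3 uint8, red, green, blue), "vertical_fov" (degrees; the focal length in pixels is half the picture's height over the tangent of half this angle, whatever the lens; pixels are square), "cx", "cy" (the principal point, pixels), "rvec" (rotation vector, rad) and "tvec" (3), from world to camera coordinates, as OpenCV has them. Camera axes: x right, y down, z forward; pixel columns grow to the right and rows downward; lengths in m; the calibration is good to about 2 mm. The wrist camera is an equidistant fisheye: a pixel r from the principal point sees the ray r / f radians off the axis. A picture is of the moment at which its call begins. There is no depth.
- manip.finish_job(): hands the job in, once; it reports no verdict.
The state is a dict: "time_s": time; "qpos": joint angles; "joint_vel": joint speeds; "effort": joint torques, N m; "tcp_pos": TCP position; "orientation": TCP orientation; "contact_force": force on the tool from outside, world axes, zero at the start; "wrist_torque": the same for the moment, N m; "opening": finger opening in m.
Only numpy, scipy, OpenCV 4.12 (cv2) and the standard library are available. Lean on these libraries where they do the work, as an engineer would, in place of code of your own. Each camera call takes 0.05 s, during which the arm holds its last target. There are 200 camera calls.

## Task

Store the ball bearing safe from drilling chips: pull the drawer open by its handle, take out the round bearing and put it in the steel pot sunk in the wooden block. Then slide the round metal cover across the block, without picking it up, until it drops into the pot's stepped mouth and sits level all round. Push the drawer fully shut, with the T-nut still inside, and leave the other things on the bench where they are.

Things in the scene. Friction and masses are not known exactly. Their poses are not given: they have to be found in the camera images.
- block: fixed wooden block, 200 (x) by 330 (y) by 60 mm high, standing on the bench; origin at the centre of its underside, z up. Near its +y end a round steel pot is sunk in it (see mouth). The rest of its top is flat and carries the cover. The bearing may lie in either compartment; the wall between them also carries the cover as it slides across
- mouth (a point): centre of the pot's mouth at shelf level, (0, 80, 55) mm in block's frame, same axes. The mouth is a round recess 134 mm across, 5 mm deep in the block's top, its floor a flat shelf round the open pot. Pot: 112 mm across, its floor 35 mm below the shelf, split by a 3 mm wall along y, up to the shelf, into two half-round compartments (+x, -x)
- cover: loose flat round aluminium cover, 127 mm in diameter, 10 mm thick, about 0.32 kg, no handle, lying on the block's top on the -y side of the pot; origin at the centre of its underside, z up. It fits the recess with 3.5 mm play all round; seated, its underside is at the height of mouth and its top 5 mm above the block
- chest_drawer0 (a joint): how far the only drawer of the low grey chest (240 x 220 mm, 90 mm high, fixed) is out, along the handle point's own -x axis, in m: 0 fully shut, at most 0.165. About 1 N of friction; it stays where it is left. Above the bench: top of its side walls 68 mm, inner floor 22 mm. Inside 195 mm (x) by 178 mm (y)
- chest_drawer0_handle (a point): middle of the drawer's horizontal bar handle, 52 mm above the bench; its x axis points into the drawer, z up. The bar runs along y, 115 mm long, 11 mm thick, axis 35 mm in front of the drawer's front panel; the gap behind it is 29 mm, open from above, with a leg to the panel 47 mm either side of the middle. The inside of the drawer begins 56 mm behind (+x of) this point
- bearing: loose ball bearing, a flat steel disc 32 mm in diameter and 10 mm high with a dark ring on its face, 40 g; lies flat on the drawer's floor near the front; origin at the centre of its underside
- tnut: loose dark steel T-nut, a square block 30 by 30 mm with a narrower rib on top, 16 mm high, 70 g; lies beside the bearing in the drawer and stays there; origin at the centre of its underside
- spray: bystander: standing spray can, 56 mm in diameter, 170 mm high; origin at the centre of its underside
- jar: bystander: standing jar with white lid, 68 mm in diameter, 85 mm high; origin at the centre of its underside
- wrench: bystander: wrench 160 mm long lying on the bench nearer to the robot; origin under its middle
Mind the look-alikes: they are no part of the job. There is more than one size of the cover; the job needs the middle-sized.

How it is judged:
On the way, in this order (a step that is already met when the one before it is completed fails the run):
1. the drawer is pulled open by more than 80 mm (value of joint chest_drawer0 above 0.08 m), for 0.2 s.
2. the bearing lies in the pot, let go (horizontal distance between bearing and mouth below 0.056 m and z of bearing in the frame of mouth below -0.012 m and contact force between the fingers and bearing below 0.3 N), for 0.2 s.
3. the cover is seated level in the mouth (horizontal distance between cover and mouth below 0.005 m and z of cover in the frame of mouth below 0.002 m and angle between cover's own z axis and vertical below 0.02 rad), for 0.2 s.
At the end, for the whole second after the job is handed in: The bearing lies in the pot, below the shelf; the cover rests on the shelf, within 5 mm of the mouth's centre, within 2 mm of its seated height and level within 0.02 rad; the drawer is within 6 mm of fully shut with the T-nut inside; all at rest (all of step 3 and horizontal distance between bearing and mouth below 0.056 m and z of bearing in the frame of mouth below -0.012 m and z of cover in the frame of mouth above -0.003 m and value of joint chest_drawer0 below 0.006 m and x of tnut in the frame of chest_drawer0_handle between 0.05 and 0.25 m and y of tnut in the frame of chest_drawer0_handle between -0.09 and 0.09 m and z of tnut in the frame of chest_drawer0_handle below 0 m and linear speed of each of cover, bearing below 0.02 m/s); the robot touches nothing.
It fails at once if the cover is picked up (more than 25 mm above the block's top) (z of cover in the frame of block above 0.085 m).
It fails at once if a bystander is moved by more than 30 mm (distance of any of spray, jar, wrench from where it was at the start of the episode above 0.03 m).
It also fails if it takes over 72 s, if anything falls off the work surface, if the arm or the gripper's body presses on something with over 40 N, if the wrist force passes 120 N, or if a joint passes its speed limit or range.

## Working session

There is one attempt and no reset: what is moved stays moved. The work goes in short steps, Python scripts to look and compute and a tool call to move; the robot and the scene stay as the last step left them, time stands still between calls to the robot, and variables do not carry over. Pictures are saved under pics/ and viewed, about 8 in all and at most 12, crops included, and the job is handed in when it is done.

Besides the shell and the picture viewer there is one more tool, called after "Request:" in YAML: its name, and indented under it one key for each argument. carry_out: Moves the arm, as the interface text tells. Its arguments: {"type":"object","properties":{"targets":{"type":"array"},"hand":{"type":"number"},"squeeze":{"type":"number"}},"required":["targets"]}

```bash
mkdir -p pics
cat > h.py <<'E'
import numpy as np, cv2, json
from station import manip, optics
def snap(n,name):
    d=optics.capture(n); cv2.imwrite(f'pics/{name}.png',cv2.cvtColor(d['frame'],cv2.COLOR_RGB2BGR))
    np.savez(f'pics/{name}.npz',**{k:np.array(v) for k,v in d.items()}); return d
def ray(d,u,v,fish=False):
    f=240/np.tan(np.radians(float(d['vertical_fov']))/2); a=np.array([u-float(d['cx']),v-float(d['cy'])])
    if fish:
        r=np.hypot(*a); t=r/f; c=np.array([*(a/max(r,1e-9)*np.sin(t)),np.cos(t)])
    else: c=np.array([a[0]/f,a[1]/f,1])
    R=cv2.Rodrigues(np.array(d['rvec'],float))[0]; return -R.T@np.array(d['tvec'],float).ravel(), R.T@c
def at(d,u,v,z,fish=False):
    o,r=ray(d,u,v,fish); return (o+r*(z-o[2])/r[2]).round(4)
def proj(d,p,fish=False):
    f=240/np.tan(np.radians(float(d['vertical_fov']))/2);R=cv2.Rodrigues(np.array(d['rvec'],float))[0]
    c=R@np.array(p,float)+np.array(d['tvec'],float).ravel()
    if fish:
        r=np.hypot(c[0],c[1]);t=np.arctan2(r,c[2]);s=f*t/max(r,1e-9);return np.array([float(d['cx'])+c[0]*s,float(d['cy'])+c[1]*s]).round(1)
    return np.array([float(d['cx'])+f*c[0]/c[2],float(d['cy'])+f*c[1]/c[2]]).round(1)
def load(name): return dict(np.load(f'pics/{name}.npz'))
def rel(p,ang=0):
    from scipy.spatial.transform import Rotation as Ro
    s=manip.state();w=np.array(s['orientation']);R=Ro.from_quat(w[[1,2,3,0]]).as_matrix()
    return (R.T@(np.array(p)-np.array(s['tcp_pos']))*100).round(2)
E
python3 - <<'E'
from h import *
s=manip.state(); print(s)
for n in('top','side'):
    d=snap(n,n+'0'); print(n,d['vertical_fov'],ray(d,320,240))
E
```

```text
{'time_s': 0.0, 'qpos': array([ 1.01479057,  0.33390863,  0.03989249,  1.46628931, -0.01341374,
        1.34329422, -0.05851798]), 'joint_vel': array([-0.00037437, -0.00276553, -0.00068963, -0.00155846,  0.00029557,
       -0.00012102,  0.00031144]), 'effort': array([ 5.44044942e-04, -6.56362152e+01,  1.33571997e+00, -4.03793550e+01,
       -5.96617581e-02,  4.50225757e-02,  2.31707618e-04]), 'tcp_pos': array([ 0.28646083, -0.58294102,  0.22165217]), 'orientation': array([-0.15953222, -0.68858083, -0.16063826,  0.6889131 ]), 'contact_force': array([0.85744098, 0.1745444 , 0.12484559]), 'wrist_torque': array([-0.0138087 ,  0.03705081, -0.06787989]), 'opening': 0.08686137436345406}
top 54.960611884134806 (array([ 0.3177969 , -0.08394318,  1.2158767 ]), array([ 0.19057693,  0.0128234 , -0.98161155]))
side 44.9754527492699 (array([0.11441314, 0.85113241, 0.72034638]), array([ 0.35743843, -0.77847503, -0.51642855]))
```

View pics/top0.png

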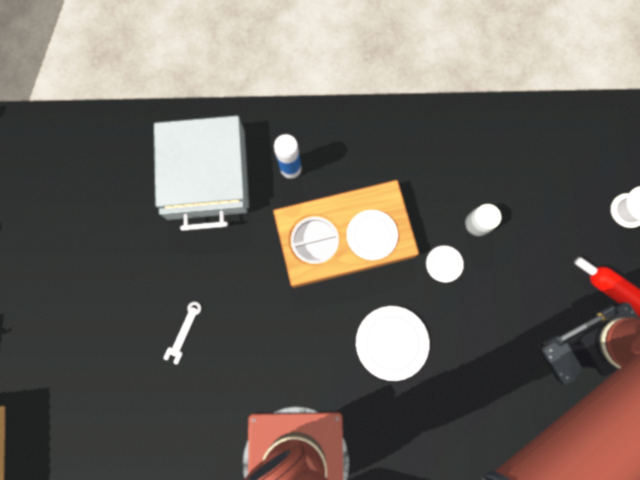

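View pics/side0.png

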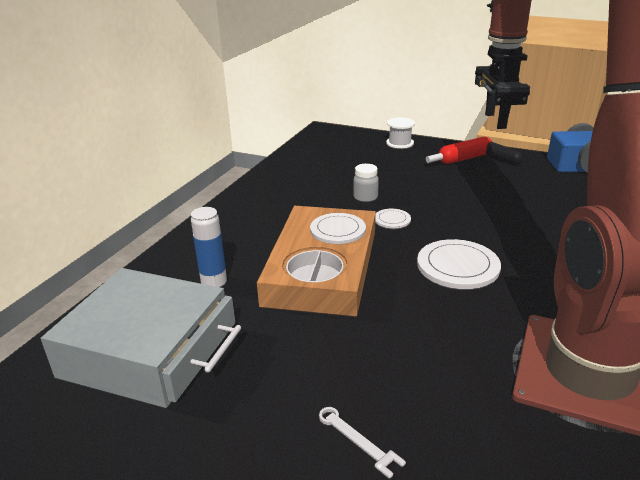

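Top view: chest at the upper left with its handle near (204,226), and the block with the pot mouth at (315,240) and the cover on it at (372,235). Spray is at (288,155), jar at (484,219), wrench at (182,333). Two plain discs off the block are the look-alikes. I'll enlarge it.

Run:
```python
import cv2
i=cv2.imread('pics/top0.png')[110:300,145:425]
cv2.imwrite('pics/crop0.png',cv2.resize(cv2.convertScaleAbs(i,alpha=.8),(800,543),interpolation=cv2.INTER_CUBIC))
```

```text
(no output)
```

View pics/crop0.png

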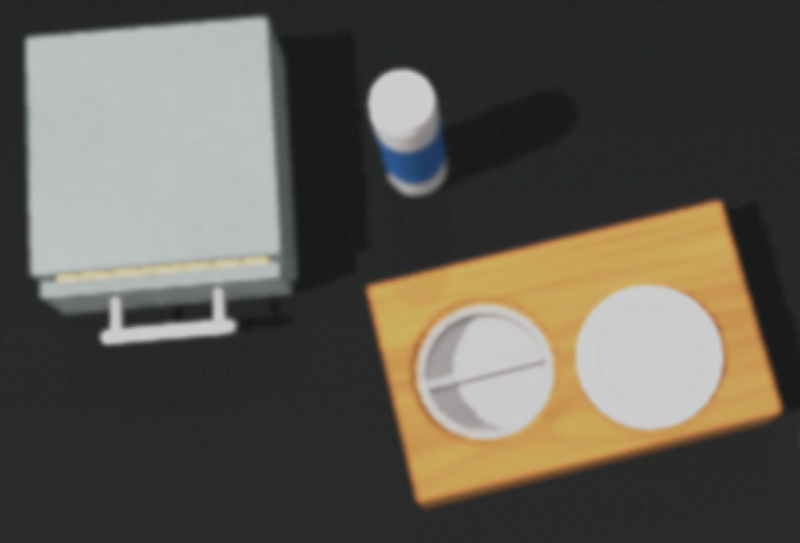

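Run:
```python
from h import *
d=load('top0')
g=lambda x,y,z:at(d,145+x*.35,110+y*.35,z)
for n,x,y,z in [('A',368,287,.06),('B',722,200,.06),('C',782,412,.06),('D',420,503,.06),('cover',650,357,.07),('covL',575,362,.07),('covR',723,352,.07),('covT',650,284,.07),('covB',650,430,.07),('mouth',485,371,.06),('mL',415,371,.06),('mR',555,371,.06),('h1',106,337,.052),('h2',231,325,.052),('p1',41,282,.075),('p2',280,262,.075),('cF1',30,273,.09),('cF2',280,255,.09),('cB1',27,36,.09),('cB2',267,17,.09),('sprayB',415,185,0)]: print(n,g(x,y,z))
print('jar',at(d,486,216,.085),'wrench',at(d,182,333,0))
s=load('side0')
# side: block corners, cover
for n,u,v,z in [('cover',338,227.5,.07),('mouth',315,265,.06),('h1',239,329,.052),('h2',210,366,.052),('A',258,300,.06),('B',293,207,.06),('D',356,308,.06),('C',374,212,.06)]: print(n,at(s,u,v,z))
```

```text
A [0.6223 0.0494 0.06  ]
B [ 0.6981 -0.2745  0.06  ]
C [ 0.5008 -0.3181  0.06  ]
D [0.4261 0.0031 0.06  ]
cover [ 0.5508 -0.2021  0.07  ]
covL [ 0.5475 -0.1356  0.07  ]
covR [ 0.554  -0.2669  0.07  ]
covT [ 0.6175 -0.2046  0.07  ]
covB [ 0.4855 -0.1997  0.07  ]
mouth [ 0.5429 -0.0555  0.06  ]
mL [0.544  0.0071 0.06  ]
mR [ 0.5417 -0.118   0.06  ]
h1 [0.5824 0.288  0.052 ]
h2 [0.5913 0.1747 0.052 ]
p1 [0.6288 0.3412 0.075 ]
p2 [0.6431 0.1268 0.075 ]
cF1 [0.6331 0.3458 0.09  ]
cF2 [0.6453 0.1242 0.09  ]
cB1 [0.8586 0.3604 0.09  ]
cB2 [0.8726 0.1398 0.09  ]
sprayB [0.739  0.0112 0.    ]
jar [ 0.5908 -0.4873  0.085 ] wrench [0.3153 0.2932 0.    ]
cover [ 0.5489 -0.194   0.07  ]
mouth [ 0.5407 -0.0493  0.06  ]
h1 [0.5871 0.1787 0.052 ]
h2 [0.583  0.2787 0.052 ]
A [0.5916 0.0996 0.06  ]
B [ 0.6956 -0.2624  0.06  ]
D [0.4114 0.0534 0.06  ]
C [ 0.5038 -0.3105  0.06  ]
```

```bash
cat >> h.py <<'E'
from scipy.spatial.transform import Rotation as Ro
def plan(pts,yaw):
    """yaw (rad) = heading of the jaw axis (tool y), mod pi; prints rows from the current pose"""
    s=manip.state();w=np.array(s['orientation']);R=Ro.from_quat(w[[1,2,3,0]]).as_matrix()
    h=np.arctan2(R[1,1],R[0,1]); dy=(yaw-h+np.pi/2)%np.pi-np.pi/2   # world yaw change
    t=-dy  # tool x points down
    print('tcp',s['tcp_pos'].round(4),'down',R[:,0].round(3),'jaw',round(h,3),'q7',s['qpos'][6].round(2),'open',s['opening'],'F',s['contact_force'].round(1),'t',s['time_s'])
    for p in pts: print((R.T@(np.array(p)-s['tcp_pos'])*100).round(2),'turn',round(t,3))
E
python3 - <<'E'
from h import *
plan([[.5,0.0,.22],[.586,.230,.13],[.586,.230,.045]],.067)
E
```

```text
tcp [ 0.2865 -0.583   0.2218] down [-0.001  0.001 -1.   ] jaw -1.114 q7 -0.06 open 0.08679878843074962 F [-0.6 -0.6  0.5] t 0.1
[  0.23 -42.9  -44.87] turn -1.181
[  9.26 -59.74 -62.74] turn -1.181
[ 17.76 -59.73 -62.74] turn -1.181
```

Request:
carry_out:
  targets:
    - [[0,-14,-15,-0.4],[0,-28,-30,-0.8],[0,-43,-45,-1.18],[0,-43,-45,-1.18],[0,-43,-45,-1.18],[0,-43,-45,-1.18],[0,-43,-45,-1.18],[0,-43,-45,-1.18],[0,-43,-45,-1.18],[0,-43,-45,-1.18],[0,-43,-45,-1.18],[0,-43,-45,-1.18]]
  hand: 2.5
  squeeze: 20

```text
time_s: 1.6
tcp_pos: [0.5006, 0.0006, 0.2222]
orientation: [0.516, 0.483, 0.516, -0.483]
contact_force: [-1.2, -0.9, -0.6]
opening: 0.0247
```

Run:
```python
from h import *
plan([[.586,.230,.13],[.586,.230,.045]],.067)
```

```text
tcp [0.5006 0.0006 0.2222] down [-0.001 -0.    -1.   ] jaw 0.066 q7 -0.05 open 0.024691486631932803 F [-1.2 -0.9 -0.6] t 1.6
[  9.2   10.05 -22.32] turn -0.001
[ 17.7   10.06 -22.33] turn -0.001
```

Request:
carry_out:
  targets:
    - [[9,10,-22.3,0],[9,10,-22.3,0],[9,10,-22.3,0],[9,10,-22.3,0],[9,10,-22.3,0],[9,10,-22.3,0]]

```text
time_s: 2.35
tcp_pos: [0.586, 0.2288, 0.1318]
orientation: [0.516, 0.483, 0.516, -0.484]
contact_force: [-0.0, -0.7, -0.2]
opening: 0.0248
```

Run:
```python
from h import *
d=snap('wrist','w1')
plan([[.586,.230,.045]],.067)
print(proj(d,[.586,.23,.057],True),proj(d,[.596,.23,.057],True),proj(d,manip.state()['tcp_pos'],True))
```

```text
tcp [0.5864 0.2279 0.1325] down [-0.    -0.001 -1.   ] jaw 0.064 q7 -0.59 open 0.025050564816762943 F [ 1.1 -0.4  0.2] t 2.4
[ 8.75 -0.02 -0.23] turn -0.003
[322.7 241.7] [337.7 242.6] [323.  289.3]
```

View pics/w1.png

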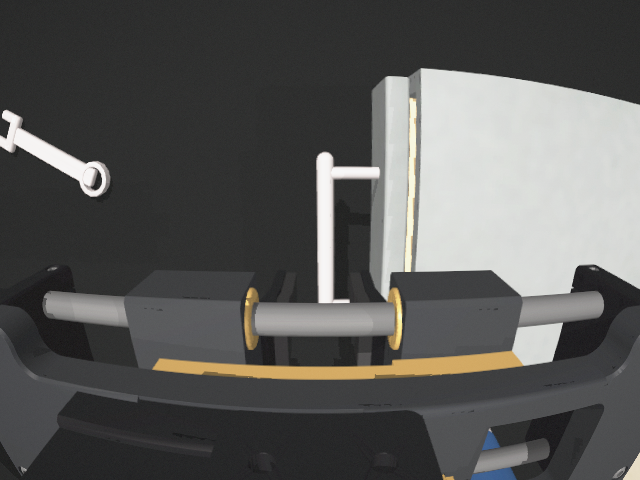

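The wrist view puts the bar at u≈325, with its legs at v≈172 and 302. That agrees with my estimate (323,242), so I'll descend and grip.

Request:
carry_out:
  targets:
    - [[4.5,0,0,0],[8.7,0.1,0,0],[8.7,0.1,0,0],[8.7,0.1,0,0]]

```text
time_s: 2.9
tcp_pos: [0.5883, 0.2293, 0.0478]
orientation: [0.516, 0.484, 0.515, -0.483]
contact_force: [-0.1, -0.6, 0.1]
opening: 0.0255
```

Request:
carry_out:
  targets:
    - [[0,0,0,0],[0,0,0,0],[0,0,0,0],[0,0,0,0]]
  hand: 0.6

```text
time_s: 3.4
tcp_pos: [0.5877, 0.2304, 0.0469]
orientation: [0.517, 0.484, 0.516, -0.483]
contact_force: [0.2, -0.3, 7.0]
opening: 0.0103
```

Run:
```python
from h import *
s=manip.state();p=s['tcp_pos'];plan([p+np.array([-.14*np.cos(.067),-.14*np.sin(.067),0])],.067)
```

```text
tcp [0.5877 0.2304 0.0469] down [ 0.002  0.    -1.   ] jaw 0.066 q7 -0.63 open 0.010261989388608731 F [ 0.2 -0.3  7. ] t 3.4
[-2.0e-02 -1.4e+01  1.0e-02] turn -0.001
```

Request:
carry_out:
  targets:
    - [[0,-2,0,0],[0,-4,0,0],[0,-6,0,0],[0,-8,0,0],[0,-10,0,0],[0,-12,0,0],[0,-14,0,0],[0,-14,0,0],[0,-14,0,0]]

```text
time_s: 4.53
tcp_pos: [0.4479, 0.2205, 0.0466]
orientation: [0.517, 0.483, 0.515, -0.483]
contact_force: [-0.9, -3.9, 7.7]
opening: 0.0102
```

Request:
carry_out:
  targets:
    - [[0,0,0,0],[0,0,0,0],[0,0,0,0],[-7,0,0,0],[-13,0,0,0],[-16,0,0,0],[-16,0,0,0]]
  hand: 3

```text
time_s: 5.4
tcp_pos: [0.4486, 0.2219, 0.2083]
orientation: [0.517, 0.485, 0.515, -0.482]
contact_force: [-0.5, -0.0, -1.4]
opening: 0.0299
```

Run:
```python
from h import *
d=snap('top','top1'); plan([],0.067)
i=cv2.imread('pics/top1.png')[110:310,130:290]
cv2.imwrite('pics/crop1.png',cv2.resize(i,(480,600),interpolation=cv2.INTER_CUBIC))
```

```text
tcp [0.4477 0.2212 0.2063] down [ 0.002  0.    -1.   ] jaw 0.066 q7 -0.53 open 0.0299703944894493 F [-0.6 -0.9 -1.1] t 5.45
```

View pics/crop1.png

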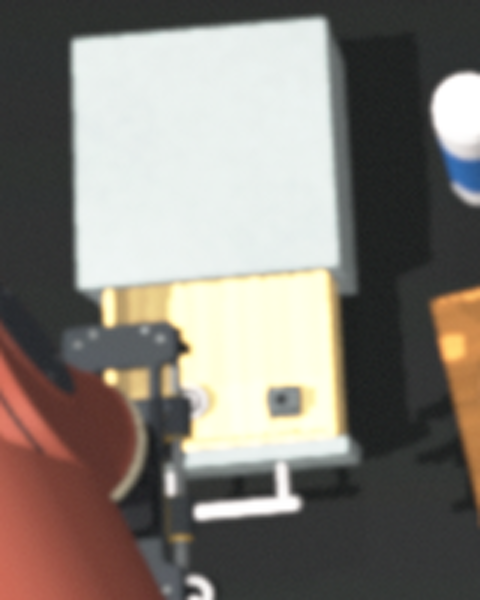

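The drawer is open. The T-nut shows at crop (285,401). The bearing, partly hidden by the gripper, is near (193,402).

Run:
```python
from h import *
d=load('top1')
print(at(d,130+193/3,110+402/3,.032),at(d,130+285/3,110+401/3,.038))
plan([[*at(d,130+193/3,110+402/3,.032)[:2],.15]],.067)
```

```text
[0.5432 0.2605 0.032 ] [0.5415 0.1788 0.038 ]
tcp [0.4477 0.2212 0.2063] down [ 0.002  0.    -1.   ] jaw 0.066 q7 -0.53 open 0.0299703944894493 F [-0.6 -0.9 -1.1] t 5.45
[ 5.65  9.77 -3.29] turn -0.001
```

Request:
carry_out:
  targets:
    - [[4.5,4.2,-3.3,0.17],[4.5,4.2,-3.3,0.35],[4.5,4.2,-3.3,0.53],[4.5,4.2,-3.3,0.7],[4.5,4.2,-3.3,0.88],[4.5,4.2,-3.3,1.05],[4.5,4.2,-3.3,1.23],[4.5,4.2,-3.3,1.4],[4.5,4.2,-3.3,1.57],[4.5,4.2,-3.3,1.57],[4.5,4.2,-3.3,1.57]]
  hand: 5

```text
time_s: 6.82
tcp_pos: [0.4865, 0.2566, 0.1596]
orientation: [-0.025, -0.706, -0.025, 0.707]
contact_force: [0.5, 0.4, -0.1]
opening: 0.05
```

Run:
```python
from h import *
d=snap('wrist','w2'); plan([],.067+np.pi/2)
print(proj(d,[.5432,.2605,.032],True))
```

```text
tcp [0.4866 0.2566 0.1599] down [-0.001 -0.    -1.   ] jaw -1.501 q7 -2.18 open 0.04996151390013104 F [-0.8 -0.3 -0.1] t 6.875
[320.3 156.6]
```

View pics/w2.png

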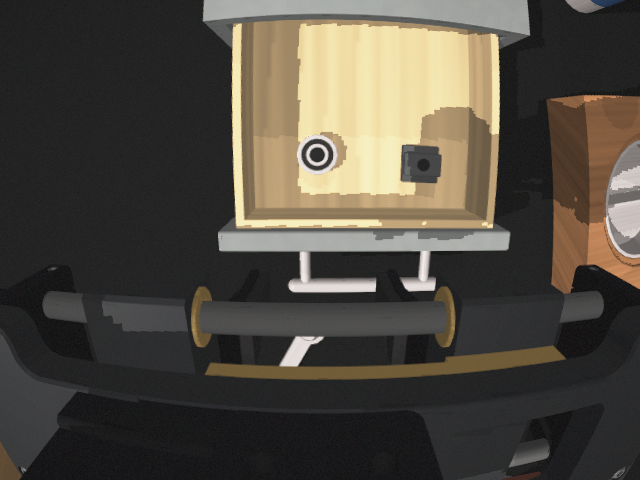

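The bearing is at (318,154.5), close to the prediction, and the T-nut is at (421,164).

Run:
```python
from h import *
d=load('w2'); p=at(d,318,154.5,.032,True); print(p, at(d,421,164,.038,True))
plan([[*p[:2],.10],[*p[:2],.0255]],.067+np.pi/2)
```

```text
[0.5447 0.2624 0.032 ] [0.5447 0.1817 0.038 ]
tcp [0.4866 0.2566 0.1599] down [-0.001 -0.    -1.   ] jaw -1.501 q7 -2.18 open 0.04996151390013104 F [-0.8 -0.3 -0.1] t 6.875
[ 5.98 -0.17 -5.84] turn 0.003
[13.43 -0.18 -5.85] turn 0.003
```

Request:
carry_out:
  targets:
    - [[3,-0.2,-5.8,0],[6,-0.2,-5.8,0],[9,-0.2,-5.8,0],[11.5,-0.2,-5.8,0],[13.4,-0.2,-5.8,0],[13.4,-0.2,-5.8,0],[13.4,-0.2,-5.8,0]]

```text
time_s: 7.75
tcp_pos: [0.5453, 0.263, 0.0275]
orientation: [0.024, 0.707, 0.024, -0.706]
contact_force: [0.6, 0.4, 0.6]
opening: 0.0498
```

Request:
carry_out:
  targets:
    - [[0,0,0,0],[0,0,0,0],[0,0,0,0],[0,0,0,0],[0,0,0,0]]
  hand: 2

```text
time_s: 8.38
tcp_pos: [0.545, 0.2627, 0.0271]
orientation: [0.024, 0.707, 0.024, -0.706]
contact_force: [-0.2, -0.9, 5.8]
opening: 0.0307
```

Request:
carry_out:
  targets:
    - [[-4,0,0,0],[-8,0,0,0],[-12,0,0,0],[-12,0,0,0],[-12,0,0,0]]

```text
time_s: 9.0
tcp_pos: [0.5444, 0.2622, 0.1457]
orientation: [-0.024, -0.706, -0.023, 0.707]
contact_force: [-0.7, -0.6, -0.6]
opening: 0.0306
```

Run:
```python
from h import *
plan([[.518,-.062,.15],[.518,-.062,.10],[.518,-.062,.032]],.229+np.pi/2)
```

```text
tcp [0.5444 0.2622 0.1457] down [-0.001 -0.001 -1.   ] jaw -1.504 q7 -2.18 open 0.030635503723380485 F [-0.7 -0.6 -0.6] t 9.0
[-0.41 32.17  4.79] turn -0.162
[ 4.59 32.17  4.78] turn -0.162
[11.39 32.16  4.78] turn -0.162
```

Request:
carry_out:
  targets:
    - [[0,6,1,-0.03],[0,12,2,-0.06],[0,18,3,-0.1],[0,24,4,-0.13],[0,30,4.5,-0.16],[0,32.2,4.8,-0.16],[0,32.2,4.8,-0.16],[3,32.2,4.8,-0.16],[6,32.2,4.8,-0.16],[9,32.2,4.8,-0.16],[11.2,32.2,4.8,-0.16],[11.2,32.2,4.8,-0.16]]

```text
time_s: 10.5
tcp_pos: [0.5165, -0.06, 0.0324]
orientation: [-0.08, -0.701, -0.082, 0.704]
contact_force: [-0.8, 0.8, -0.4]
opening: 0.0307
```

Request:
carry_out:
  targets:
    - [[0,0,0,0],[0,0,0,0],[0,0,0,0]]
  hand: 4.4

```text
time_s: 10.88
tcp_pos: [0.5189, -0.0619, 0.0354]
orientation: [0.08, 0.703, 0.08, -0.702]
contact_force: [-0.6, -0.4, -0.4]
opening: 0.043
```

Request:
carry_out:
  targets:
    - [[-4,0,0,0],[-8,0,0,0],[-12,0,0,0],[-12,0,8,0],[-12,0,8,0],[-12,0,8,0]]

```text
time_s: 11.62
tcp_pos: [0.4399, -0.0805, 0.155]
orientation: [0.08, 0.703, 0.079, -0.702]
contact_force: [-0.8, 1.1, 0.6]
opening: 0.0438
```

Run:
```python
from h import *
d=snap('wrist','w3'); plan([],.229+np.pi/2)
print(proj(d,[.5433,-.0563,.06],True),proj(d,[.551,-.202,.07],True))
```

```text
tcp [ 0.4409 -0.0801  0.1551] down [ 0.001 -0.001 -1.   ] jaw -1.345 q7 -1.26 open 0.044018718253768845 F [ 0.3  0.2 -0. ] t 11.675
[319.1  88. ] [517.3 133.5]
```

View pics/w3.png

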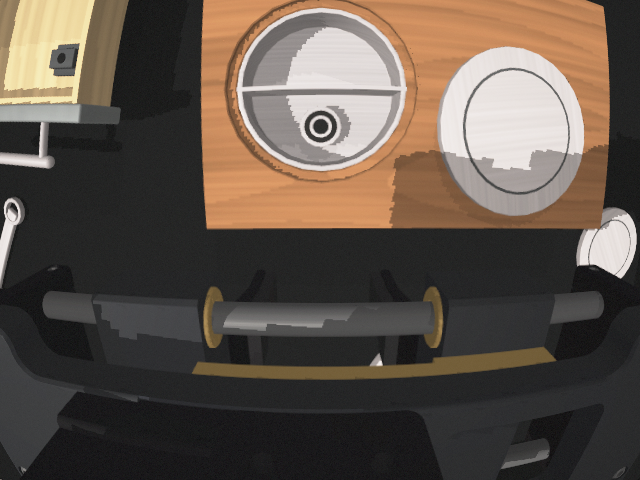

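The bearing lies in the near compartment at (321,126). The recess rim spans u≈227–417 and the cover centre is at about (511,131). I'll fit both circles.

Run:
```python
from h import *
from scipy.optimize import least_squares
d=load('w3')
def circ(uv,z):
    P=np.array([at(d,*q,z,True)[:2] for q in uv]); r=least_squares(lambda c:np.hypot(*(P-c[:2]).T)-c[2],[*P.mean(0),.06]); return r.x.round(4),r.fun.round(4)
print(circ([(227,90),(417,90),(321,181),(235,50),(410,50)],.06))
print(circ([(438,129),(584,137),(512,47),(515,215)],.07))
print([at(d,*q,.06,True) for q in [(207,229),(604,228),(605,8)]], at(d,240,90,.055,True),at(d,405,92,.055,True))
```

```text
(array([ 0.5458, -0.0579,  0.0668]), array([-0.0003, -0.0007,  0.0003,  0.0002,  0.0005]))
(array([ 0.5533, -0.2029,  0.0635]), array([ 0.0008,  0.0007, -0.0007, -0.0007]))
[array([0.428 , 0.0025, 0.06  ]), array([ 0.5052, -0.3252,  0.06  ]), array([ 0.6984, -0.2768,  0.06  ])] [ 0.5317 -0.0014  0.055 ] [ 0.5564 -0.1157  0.055 ]
```

Run:
```python
from h import *
plan([[.5557,-.2735,.15],[.5557,-.2735,.0625]],.052)
```

```text
tcp [ 0.4409 -0.0801  0.1551] down [ 0.001 -0.001 -1.   ] jaw -1.345 q7 -1.26 open 0.044018718253768845 F [ 0.3  0.2 -0. ] t 11.675
[ 0.53 21.43 -6.85] turn -1.397
[ 9.28 21.42 -6.84] turn -1.397
```

Request:
carry_out:
  targets:
    - [[0,6,-2,-0.17],[0,12,-4,-0.35],[0,18,-6,-0.52],[0,21.4,-6.8,-0.7],[0,21.4,-6.8,-0.87],[0,21.4,-6.8,-1.05],[0,21.4,-6.8,-1.22],[0,21.4,-6.8,-1.4],[0,21.4,-6.8,-1.4],[0,21.4,-6.8,-1.4],[3,21.4,-6.8,-1.4],[3,21.4,-6.8,-1.4]]
  hand: 8.7

```text
time_s: 13.18
tcp_pos: [0.5536, -0.2725, 0.1225]
orientation: [0.512, 0.486, 0.515, -0.487]
contact_force: [-0.7, -0.1, -0.0]
opening: 0.0873
```

Run:
```python
from h import *
plan([[.5557,-.2735,.0625]],.052)
```

```text
tcp [ 0.5536 -0.2725  0.1225] down [-0.004  0.002 -1.   ] jaw 0.054 q7 0.32 open 0.08728095427122767 F [-0.7 -0.1 -0. ] t 13.175
[6.   0.23 0.12] turn 0.002
```

Request:
carry_out:
  targets:
    - [[3,0.2,0.1,0],[5,0.2,0.1,0],[6,0.2,0.1,0],[6,0.2,0.1,0],[6,0.2,0.1,0]]

```text
time_s: 13.8
tcp_pos: [0.5573, -0.2742, 0.0655]
orientation: [0.514, 0.486, 0.513, -0.486]
contact_force: [-0.4, 0.1, 0.2]
opening: 0.0867
```

Run:
```python
from h import *
plan([[.5545,-.238,.0625],[.5479,-.113,.0625]],.052)
```

```text
tcp [ 0.5573 -0.2742  0.0655] down [ 0.001 -0.    -1.   ] jaw 0.056 q7 0.3 open 0.08665045195328704 F [-0.4  0.1  0.2] t 13.8
[ 0.3  -0.08 -3.63] turn 0.004
[  0.29  -0.04 -16.15] turn 0.004
```

Request:
carry_out:
  targets:
    - [[0.2,0,-1,0],[0.2,0,-2,0],[0.2,0,-3,0],[0.2,0,-4,0],[0.2,0,-5,0],[0.2,0,-6,0],[0.2,0,-7,0],[0.2,0,-8,0],[0.2,0,-8,0]]

```text
time_s: 14.92
tcp_pos: [0.5524, -0.1927, 0.0625]
orientation: [0.514, 0.486, 0.514, -0.485]
contact_force: [-0.5, 0.1, 0.0]
opening: 0.087
```

Run:
```python
from h import *
plan([[.5479,-.113,.0625]],.052)
```

```text
tcp [ 0.5524 -0.1927  0.0625] down [-0.     0.001 -1.   ] jaw 0.058 q7 0.17 open 0.08698032497035525 F [-0.5  0.1  0. ] t 14.925
[ 0.01  0.01 -7.98] turn 0.006
```

Request:
carry_out:
  targets:
    - [[0,0,-1,0],[0,0,-2,0],[0,0,-3,0],[0,0,-4,0],[0,0,-5,0],[0,0,-5.7,0],[0,0,-6.3,0],[0,0,-6.9,0],[0,0,-7.4,0],[0,0,-7.8,0],[0,0,-8.0,0],[0,0,-8.0,0]]

```text
time_s: 16.42
tcp_pos: [0.5478, -0.114, 0.0625]
orientation: [0.514, 0.486, 0.514, -0.486]
contact_force: [-0.6, -0.6, 0.2]
opening: 0.0867
```

Run:
```python
from h import *
d=snap('side','s2');snap('top','top2');plan([[.5479,-.113,.0625]],.052)
i=cv2.imread('pics/s2.png')[190:320,240:400]
cv2.imwrite('pics/crop2.png',cv2.resize(i,(730,593),interpolation=cv2.INTER_CUBIC))
```

```text
tcp [ 0.5479 -0.1143  0.0626] down [-0.  0. -1.] jaw 0.056 q7 0.04 open 0.08682164814409467 F [-0.7  0.6  1. ] t 16.525
[ 0.01  0.01 -0.13] turn 0.004
```

View pics/crop2.png

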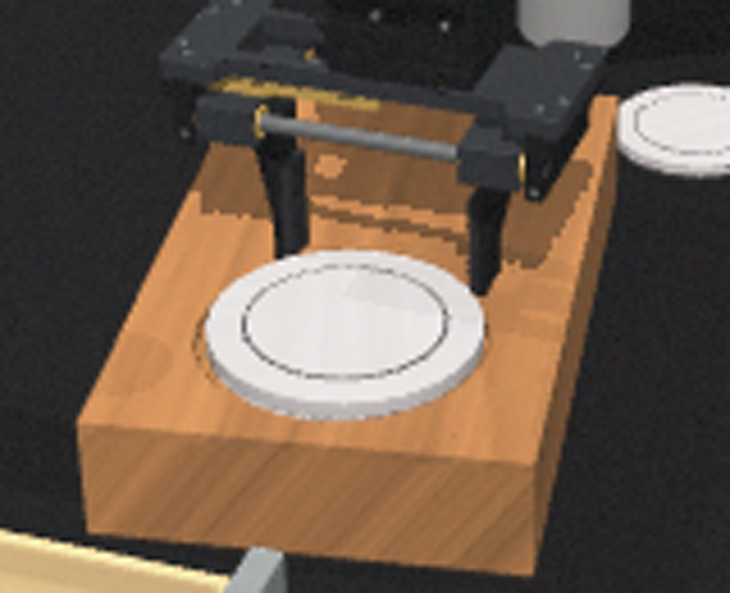

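The cover is over the mouth, possibly not fully dropped. There is a dark gap on its left (+x) side, so I'll nudge it a little further.

Request:
carry_out:
  targets:
    - [[0,0,-0.2,0],[0,0,-0.4,0],[0,0,-0.4,0]]

```text
time_s: 16.9
tcp_pos: [0.5476, -0.1102, 0.0626]
orientation: [0.514, 0.486, 0.514, -0.486]
contact_force: [-0.4, -0.5, -1.2]
opening: 0.0868
```

Request:
carry_out:
  targets:
    - [[0,0,-0.2,0],[0,0,-0.4,0],[0,0,-0.4,0]]

```text
time_s: 17.27
tcp_pos: [0.5474, -0.1065, 0.0626]
orientation: [0.514, 0.486, 0.514, -0.486]
contact_force: [-0.8, -2.3, -0.8]
opening: 0.0868
```

Request:
carry_out:
  targets:
    - [[0,0,1,0],[-3,0,3,0],[-9,0,6,0],[-9,0,6,0],[-9,0,6,0],[-9,0,6,0]]

```text
time_s: 18.02
tcp_pos: [0.55, -0.1653, 0.1511]
orientation: [0.513, 0.485, 0.515, -0.486]
contact_force: [-0.0, 0.2, -0.4]
opening: 0.0872
```

Run:
```python
from h import *
d=snap('wrist','w4');snap('side','s3')
plan([],.052)
w=cv2.imread('pics/w4.png')[0:300,170:470];i=cv2.imread('pics/s3.png')[225:300,270:370]
cv2.imwrite('pics/crop3.png',np.vstack([cv2.resize(w,(400,300)),cv2.resize(i,(400,300),interpolation=cv2.INTER_CUBIC)]) if 0 else np.hstack([cv2.resize(w,(400,400)),cv2.resize(i,(400,300),interpolation=cv2.INTER_CUBIC).copy() if 0 else cv2.resize(i,(400,400),interpolation=cv2.INTER_CUBIC)]))
```

```text
tcp [ 0.5501 -0.1653  0.1513] down [-0.002  0.001 -1.   ] jaw 0.057 q7 0.17 open 0.08698398898818355 F [-0.3  0.5  1. ] t 18.125
```

View pics/crop3.png

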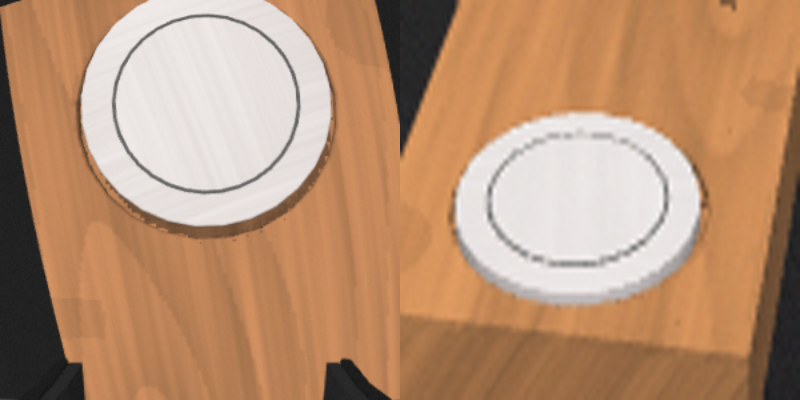

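Run:
```python
from h import *
from scipy.optimize import least_squares
d=load('w4')
def circ(uv,z):
    P=np.array([at(d,*q,z,True)[:2] for q in uv]); r=least_squares(lambda c:np.hypot(*(P-c[:2]).T)-c[2],[*P.mean(0),.06]); return r.x.round(4),r.fun.round(4)
c=lambda x,y:(170+x*.75,y*.75)
E=[c(80,112),c(333,108),c(207,227),c(110,188),c(306,184)]
for z in(.065,.07): print(circ(E,z), circ([c(113,104),c(300,104),c(207,15),c(207,192)],z))
print(at(d,*c(207,240),.06,True))
i=cv2.imread('pics/w4.png')[0:200,210:440]
cv2.imwrite('pics/crop4.png',cv2.resize(i,(690,600),interpolation=cv2.INTER_CUBIC))
```

```text
(array([ 0.545 , -0.0541,  0.0643]), array([-0.0003, -0.0001, -0.0007,  0.0007,  0.0005])) (array([ 0.5451, -0.0536,  0.0467]), array([ 0.0002,  0.0002, -0.0002, -0.0002]))
(array([ 0.5451, -0.055 ,  0.063 ]), array([-0.0003, -0.0002, -0.0007,  0.0007,  0.0005])) (array([ 0.5451, -0.0544,  0.0457]), array([ 0.0002,  0.0002, -0.0002, -0.0002]))
[ 0.5494 -0.1246  0.06  ]
```

View pics/crop4.png

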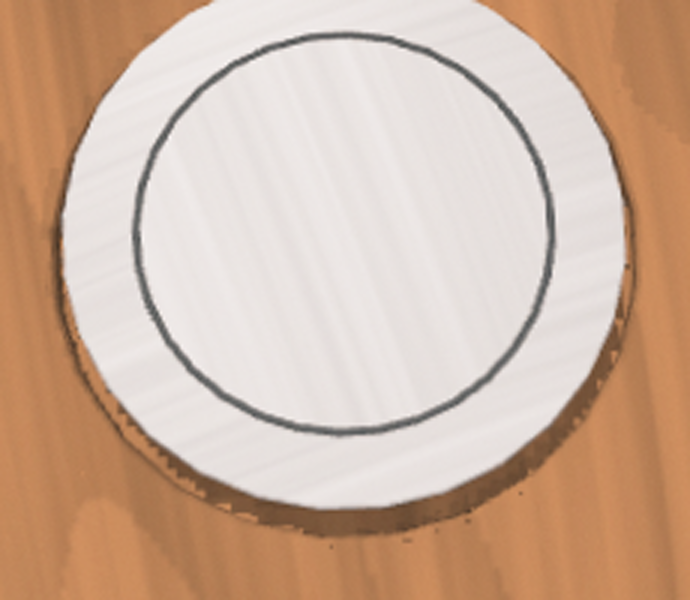

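The fit puts the cover about 3 mm towards +y, near the far wall. To learn whether the far edge is down, I'll probe the top with shut fingers. Seated, the top is at z = 0.065.

Run:
```python
from h import *
plan([[.540,-.012,.09]],.057)
```

```text
tcp [ 0.5501 -0.1653  0.1513] down [-0.002  0.001 -1.   ] jaw 0.057 q7 0.17 open 0.08698398898818355 F [-0.3  0.5  1. ] t 18.125
[  6.15  -0.13 -15.36] turn 0.0
```

Request:
carry_out:
  targets:
    - [[0,0,-5,0],[0,0,-10,0],[0,0,-15.3,0],[0,0,-15.3,0],[3,0,-15.3,0],[6,0,-15.3,0],[7.2,0,-15.3,0],[7.2,0,-15.3,0],[7.2,0,-15.3,0]]
  hand: 0

```text
time_s: 19.25
tcp_pos: [0.543, -0.0135, 0.0816]
orientation: [0.514, 0.486, 0.513, -0.486]
contact_force: [-0.1, -0.5, -0.2]
opening: 0.0058
```

Request:
carry_out:
  targets:
    - [[0.3,0,0,0],[0.6,0,0,0],[0.6,0,0,0],[0.6,0,0,0]]

```text
time_s: 19.75
tcp_pos: [0.5422, -0.0134, 0.0746]
orientation: [0.514, 0.486, 0.514, -0.486]
contact_force: [-0.0, -0.2, 0.3]
opening: 0.0006
```

Request:
carry_out:
  targets:
    - [[0.3,0,0,0],[0.6,0,0,0],[0.6,0,0,0],[0.6,0,0,0]]

```text
time_s: 20.25
tcp_pos: [0.5422, -0.0134, 0.0686]
orientation: [0.514, 0.486, 0.514, -0.486]
contact_force: [-0.0, -0.2, 0.6]
opening: 0.0006
```

Request:
carry_out:
  targets:
    - [[0.2,0,0,0],[0.2,0,0,0]]

```text
time_s: 20.5
tcp_pos: [0.5421, -0.0134, 0.0664]
orientation: [0.514, 0.486, 0.514, -0.486]
contact_force: [-0.6, 0.5, -0.5]
opening: 0.0007
```

Request:
carry_out:
  targets:
    - [[0.2,0,0,0],[0.2,0,0,0],[0.2,0,0,0]]

```text
time_s: 20.88
tcp_pos: [0.5424, -0.0134, 0.0658]
orientation: [0.514, 0.486, 0.514, -0.486]
contact_force: [-5.2, 0.0, 13.7]
opening: 0.0002
```

Request:
carry_out:
  targets:
    - [[0.1,0,0,0],[0.1,0,0,0]]

```text
time_s: 21.12
tcp_pos: [0.5425, -0.0134, 0.0657]
orientation: [0.514, 0.486, 0.513, -0.486]
contact_force: [-9.7, -0.5, 24.3]
opening: 0.0002
```

The far edge is down (contact at z≈0.066). I'll drag the cover back about 3 mm to centre it, then probe the near edge.

Request:
carry_out:
  targets:
    - [[-0.1,0,0.1,0],[-0.1,0,0.2,0],[-0.1,0,0.3,0],[-0.1,0,0.4,0],[-0.1,0,0.4,0]]

```text
time_s: 21.75
tcp_pos: [0.5435, -0.0155, 0.0658]
orientation: [0.514, 0.486, 0.514, -0.485]
contact_force: [-1.4, 4.6, 9.8]
opening: 0.0008
```

Request:
carry_out:
  targets:
    - [[-2,0,0,0],[-2,0,4,0],[-2,0,8,0],[-2,0,8,0],[-1,0,8,0],[-0.3,0,8,0],[-0.3,0,8,0],[-0.3,0,8,0]]

```text
time_s: 22.75
tcp_pos: [0.5469, -0.0967, 0.0675]
orientation: [0.514, 0.486, 0.514, -0.486]
contact_force: [0.3, -0.9, 0.5]
opening: 0.0004
```

Request:
carry_out:
  targets:
    - [[0.2,0,0,0],[0.2,0,0,0],[0.2,0,0,0]]

```text
time_s: 23.12
tcp_pos: [0.5471, -0.0971, 0.0659]
orientation: [0.514, 0.486, 0.514, -0.486]
contact_force: [-0.7, 1.3, 4.3]
opening: 0.0006
```

Request:
carry_out:
  targets:
    - [[0.2,0,0,0],[0.2,0,0,0],[0.2,0,0,0]]

```text
time_s: 23.5
tcp_pos: [0.5472, -0.0972, 0.0657]
orientation: [0.514, 0.486, 0.513, -0.486]
contact_force: [-10.0, 2.0, 23.8]
opening: 0.0007
```

Request:
carry_out:
  targets:
    - [[-3,0,0,0],[-8.5,0,6.8,0],[-8.5,0,6.8,0],[-8.5,0,6.8,0],[-8.5,0,6.8,0]]
  hand: 2.5

```text
time_s: 24.12
tcp_pos: [0.5502, -0.1639, 0.1475]
orientation: [0.513, 0.485, 0.515, -0.486]
contact_force: [0.2, 1.0, -0.9]
opening: 0.0245
```

Run:
```python
from h import *
from scipy.optimize import least_squares
def fit(n):
    d=load(n); g=cv2.cvtColor(cv2.cvtColor(d['frame'],cv2.COLOR_RGB2BGR),cv2.COLOR_BGR2HSV)
    m=((g[...,1]<50)&(g[...,2]>120)).astype(np.uint8); m[185:]=0; m[:,:200]=0; m[:,450:]=0
    cs=cv2.findContours(m,0,cv2.CHAIN_APPROX_NONE)[0]; c=max(cs,key=cv2.contourArea)[:,0]; c=c[c[:,1]>2]
    P=np.array([at(d,*q,.065,True)[:2] for q in c]); r=least_squares(lambda x:np.hypot(*(P-x[:2]).T)-x[2],[*P.mean(0),.06],loss='soft_l1',f_scale=.001); print(n,r.x.round(4),len(c))
snap('wrist','w5'); fit('w4');fit('w5')
plan([[.447,.2207,.15]],.067)
i=cv2.imread('pics/w5.png')[0:220,200:450]; cv2.imwrite('pics/crop5.png',cv2.resize(i,(680,598),interpolation=cv2.INTER_CUBIC))
```

```text
w4 [ 0.5446 -0.0538  0.063 ] 425
w5 [ 0.5453 -0.0556  0.063 ] 444
tcp [ 0.5502 -0.1636  0.1474] down [-0.002  0.001 -1.   ] jaw 0.058 q7 0.16 open 0.024572638400147763 F [-0.5  0.4  0.5] t 24.175
[ -0.21  -8.09 -38.96] turn -0.009
```

View pics/crop5.png

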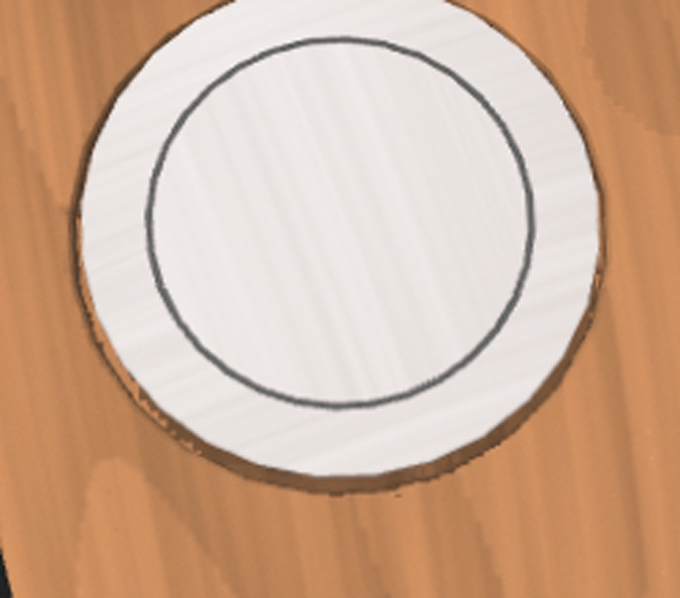

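The cover is seated, about 2 mm off centre, with an even gap round it. Now the drawer.

Request:
carry_out:
  targets:
    - [[0,-1,-6,0],[0,-2.5,-12,0],[0,-4,-18,0],[0,-5,-24,0],[0,-6,-30,0],[0,-7,-36,0],[0,-8.1,-39,-0.01],[0,-8.1,-39,-0.01],[0,-8.1,-39,-0.01],[0,-8.1,-39,-0.01]]

```text
time_s: 25.42
tcp_pos: [0.4482, 0.2186, 0.1482]
orientation: [0.516, 0.483, 0.516, -0.484]
contact_force: [-0.6, 0.2, -0.4]
opening: 0.0252
```

Run:
```python
from h import *
plan([[.447,.2207,.044]],.067)
```

```text
tcp [0.4482 0.2186 0.1482] down [-0.001 -0.    -1.   ] jaw 0.064 q7 -0.57 open 0.025220208324694876 F [-0.6  0.2 -0.4] t 25.425
[10.42 -0.1  -0.23] turn -0.003
```

Request:
carry_out:
  targets:
    - [[5,-0.1,-0.2,0],[9,-0.1,-0.2,0],[10.6,-0.1,-0.2,0],[10.6,-0.1,-0.2,0],[10.6,-0.1,-0.2,0]]

```text
time_s: 26.05
tcp_pos: [0.448, 0.222, 0.044]
orientation: [0.516, 0.484, 0.516, -0.483]
contact_force: [-0.1, 0.5, 0.1]
opening: 0.0254
```

Request:
carry_out:
  targets:
    - [[0,0,0,0],[0,0,0,0],[0,0,0,0],[0,0,0,0]]
  hand: 0.6

```text
time_s: 26.55
tcp_pos: [0.4474, 0.2217, 0.0432]
orientation: [0.516, 0.484, 0.516, -0.483]
contact_force: [-0.9, -0.8, 6.3]
opening: 0.0103
```

Request:
carry_out:
  targets:
    - [[0,2,0,0],[0,4,0,0],[0,6,0,0],[0,8,0,0],[0,10,0,0],[0,12,0,0],[0,13,0,0],[0,13.5,0,0],[0,14,0,0],[0,14,0,0]]

```text
time_s: 27.8
tcp_pos: [0.5873, 0.2319, 0.0434]
orientation: [0.516, 0.484, 0.516, -0.482]
contact_force: [0.1, 1.9, 4.7]
opening: 0.0103
```

Request:
carry_out:
  targets:
    - [[0,0.3,0,0],[0,0.3,0,0],[0,0.3,0,0]]

```text
time_s: 28.18
tcp_pos: [0.59, 0.232, 0.0434]
orientation: [0.516, 0.484, 0.516, -0.482]
contact_force: [0.6, 2.3, 5.7]
opening: 0.0102
```

Request:
carry_out:
  targets:
    - [[0,0.4,0,0],[0,0.8,0,0],[0,0.8,0,0],[0,0.8,0,0]]

```text
time_s: 28.68
tcp_pos: [0.5908, 0.2322, 0.0423]
orientation: [0.515, 0.479, 0.519, -0.486]
contact_force: [-26.6, -4.0, 22.8]
opening: 0.0101
```

Request:
carry_out:
  targets:
    - [[0,0.4,0,0],[0,0.8,0,0],[0,0.8,0,0],[0,0.8,0,0]]

```text
time_s: 29.18
tcp_pos: [0.5952, 0.2326, 0.0414]
orientation: [0.514, 0.476, 0.521, -0.488]
contact_force: [-38.6, -6.3, 28.7]
opening: 0.0192
```

The force rose sharply at x≈0.591, which is the stop, and the grip then slipped. I'll release, back off and check.

Request:
carry_out:
  targets:
    - [[0,-1.1,0,0],[0,-1.1,0,0],[0,-1.1,0,0]]
  hand: 2.5

```text
time_s: 29.55
tcp_pos: [0.5952, 0.2308, 0.0425]
orientation: [0.516, 0.484, 0.516, -0.483]
contact_force: [-0.0, -0.5, -0.3]
opening: 0.0248
```

Run:
```python
from h import *
snap('side','s4'); plan([],.067)
i=cv2.imread('pics/s4.png')[260:410,40:260]; cv2.imwrite('pics/crop6.png',cv2.resize(i,(800,545),interpolation=cv2.INTER_CUBIC))
```

```text
tcp [0.5953 0.2309 0.0425] down [ 0. -0. -1.] jaw 0.065 q7 -0.64 open 0.02475981290728162 F [-0.1 -0.8 -0.2] t 29.6
```

View pics/crop6.png

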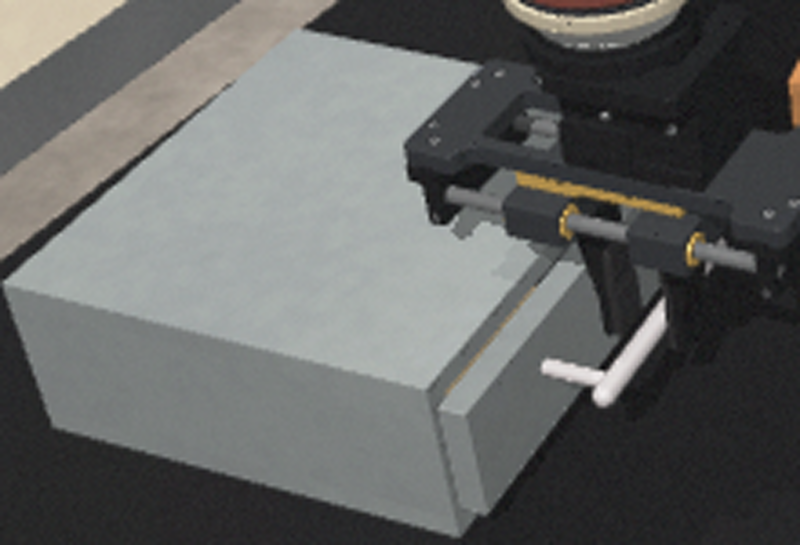

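A thin strip still shows between the panel and the chest. I'll push directly on the bar with shut fingers to make sure it's home.

Request:
carry_out:
  targets:
    - [[-4,0,0,0],[-8,0,0,0],[-8,-5,0,0],[-8,-5,0,0],[-4,-5,0,0],[0.2,-5,0,0],[0.2,-5,0,0],[0.2,-5,0,0]]
  hand: 0

```text
time_s: 30.6
tcp_pos: [0.5457, 0.2286, 0.0419]
orientation: [0.516, 0.484, 0.516, -0.483]
contact_force: [0.5, -0.5, 0.1]
opening: 0.0005
```

Request:
carry_out:
  targets:
    - [[0,0.5,0,0],[0,1.0,0,0],[0,1.5,0,0],[0,2,0,0],[0,2.0,0,0]]

```text
time_s: 31.22
tcp_pos: [0.565, 0.2293, 0.0405]
orientation: [0.516, 0.483, 0.516, -0.483]
contact_force: [-0.0, 0.3, 0.3]
opening: 0.0008
```

Request:
carry_out:
  targets:
    - [[0,0.3,0,0],[0,0.6,0,0],[0,0.6,0,0]]

```text
time_s: 31.6
tcp_pos: [0.5708, 0.2298, 0.0405]
orientation: [0.516, 0.483, 0.516, -0.483]
contact_force: [-0.1, -0.2, -0.3]
opening: 0.0005
```

Request:
carry_out:
  targets:
    - [[0,0.3,0,0],[0,0.5,0,0],[0,0.5,0,0]]

```text
time_s: 31.98
tcp_pos: [0.5758, 0.2301, 0.0406]
orientation: [0.516, 0.483, 0.516, -0.483]
contact_force: [-0.9, 0.6, 0.3]
opening: 0.0006
```

Request:
carry_out:
  targets:
    - [[0,0.3,0,0],[0,0.5,0,0],[0,0.5,0,0]]

```text
time_s: 32.35
tcp_pos: [0.5764, 0.2304, 0.0401]
orientation: [0.515, 0.48, 0.518, -0.485]
contact_force: [-17.1, -3.3, 12.7]
opening: 0.0005
```

Request:
carry_out:
  targets:
    - [[0,0.3,0,0],[0,0.3,0,0]]

```text
time_s: 32.6
tcp_pos: [0.5765, 0.2306, 0.0398]
orientation: [0.515, 0.478, 0.519, -0.487]
contact_force: [-29.5, -6.4, 20.2]
opening: 0.0005
```

Request:
carry_out:
  targets:
    - [[0,0.3,0,0],[0,0.3,0,0]]

```text
time_s: 32.85
tcp_pos: [0.5765, 0.2309, 0.0394]
orientation: [0.514, 0.476, 0.52, -0.488]
contact_force: [-41.4, -8.8, 28.7]
opening: 0.0007
```

Hard stop at 41 N with no movement. It falls at the same bar position (≈0.591) as with the grip, so the drawer is shut. I'll retreat and do a last numeric check.

Request:
carry_out:
  targets:
    - [[0,-1.5,0,0],[0,-3,0,0],[-6,-3,0,0],[-12,-4,3,0],[-18,-8,9,0],[-18,-9,14,0],[-18,-9,14,0],[-18,-9,14,0]]

```text
time_s: 33.85
tcp_pos: [0.5062, 0.0835, 0.2213]
orientation: [0.516, 0.484, 0.515, -0.484]
contact_force: [-0.6, -0.0, -1.0]
opening: 0.0006
```

Run:
```python
from h import *
b=load('side0')['frame']; d=snap('side','s5'); a=d['frame']; plan([],.067)
def sh(n,x0,y0,x1,y1):
    t=cv2.cvtColor(b[y0:y1,x0:x1],cv2.COLOR_RGB2GRAY); m=6
    r=cv2.matchTemplate(cv2.cvtColor(a[y0-m:y1+m,x0-m:x1+m],cv2.COLOR_RGB2GRAY),t,cv2.TM_CCOEFF_NORMED); _,v,_,l=cv2.minMaxLoc(r); print(n,np.array(l)-m,round(v,3))
for q in [('handle',190,320,245,372),('spray',188,205,230,290),('jar',350,162,382,202),('wrench',315,400,410,474),('block',256,205,380,225),('chestedge',45,270,160,395)]: sh(*q)
print('3 mm,20 mm of handle travel in px', proj(d,[.591,.231,.052])-proj(d,[.588,.231,.052]),proj(d,[.591,.231,.052])-proj(d,[.571,.23,.052]))
```

```text
tcp [0.5061 0.085  0.2208] down [ 0.001 -0.    -1.   ] jaw 0.065 q7 -0.25 open 0.00035913205473849224 F [-0.1  0.1  0.2] t 33.9
handle [-2  0] 0.98
spray [0 0] 1.0
jar [0 0] 0.94
wrench [0 0] 0.999
block [0 0] 0.756
chestedge [0 0] 0.999
3 mm,20 mm of handle travel in px [-1.5 -0.5] [-10.3  -2.6]
```

```bash
python3 -c "
from station import manip
print(manip.finish_job())"
```

```text
the job is handed in; nothing more can be done
None
```

The job is handed in at about 34 s of the 72 s limit, with every step done; the hand-in gave no verdict.

- **Bearing:** I pulled the drawer open about 140 mm and put the bearing in the pot's near (-x) compartment. The wrist picture showed it lying flat there, let go.
- **Cover:** I slid the middle-sized cover along the block with the two open fingers, never lifting it, until it dropped into the mouth. Shut fingertips pressed on its far and near edges both met it at z ≈ 0.066 m (0.065 expected), so it sits level. I dragged it back slightly, and the last picture puts it about 2 mm off centre.
- **Drawer:** I pushed it to a hard stop, with the bar at x ≈ 0.591 m, reached both gripping the handle and pushing the bar. My first grip slipped at the stop, so the second push, up to 41 N by the wrist force reading with no movement, is what confirms it. The handle ended 3–4 mm further in than at the start. A thin gap still shows between panel and chest, which I take to be the chest's design.
- **T-nut:** it was in place in the last picture before shutting. I did not see it again afterwards.
- **Bystanders:** in the final side picture the spray, jar and wrench showed no shift from the start, and the arm was clear of everything.

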